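Dispense one brass ball with a full pump stroke

TASK

Stand the bamboo cup upright on the table under the ball dispenser's spout and let go of it. Then press the dispenser's red knob once, all the way down until it bottoms on its stop, pressing no harder than about 20 N, hold it there for about a second, and let it spring back up, so that exactly one brass ball drops into the cup and the other two stay in the magazine. Leave the cup standing under the spout and do not move the beaker or the pipe ring.

Things in the scene. Friction and masses are not known exactly. Their poses are not given: they have to be found in the camera images.
- dispenser: Ball dispenser, fixed. Origin on the table under its clear ball magazine (top 195 mm high); +x runs from the spout back to the housing, z up. Green housing x +13 to +93, y +-30, 170 mm high, on a foot x +5 to +105, y +-48 mm. Head in front of it: to x -40, 40 mm wide, up to 143 mm high; then a chute 26 mm wide, 75 to 97 mm high, to x -101. In front of the foot the space under 75 mm is free.
- spout (a point): Centre of the spout's opening in the chute, from which the ball falls straight down: 88 mm in front (-x) of the dispenser's origin, 75 mm above the table, 10 mm above the cup's rim. The chute stands 22 mm above this point, so the cup must come in level, from the front or the sides, not from above.
- knob_axis (a point): Fixed point on the vertical axis of the plunger, at the top of its brass guide bush, 50 mm behind (+x) the dispenser's origin, 180 mm above the table. The red mushroom knob (38 mm diameter, flat top) is screwed on the plunger at a height that differs each time and is not measured: with the plunger up its top is 37 to 51 mm above this point.
- plunger (a joint): Plunger stroke in m: 0 up, growing as pressed down, 0.020 at the rubber-faced stop. The spring takes about 4 N to start, 10 to 11 N just before the stop; on the stop the force rises about 10 N per mm. It springs back when let go. The bottom ball leaves only in about the last 2 mm of the stroke and takes about half a second to roll out.
- bamboo_cup: Open bamboo cup, loose, about 0.09 kg: 54 mm outside diameter, 65 mm high, walls 5 to 8 mm, inner floor 10 mm up. Origin: centre of its underside; z up.
- ball_1_center (a point): Centre of the lowest brass ball (14 mm diameter, 12 g) in the dispenser, the one that is dispensed.
- ball_2_center (a point): Centre of the second brass ball, in the clear magazine above the first.
- ball_3_center (a point): Centre of the third (top) brass ball in the magazine.
- plastic_beaker: Clear plastic beaker, 80 mm diameter, 88 mm high, loose bystander. Origin: centre of its underside.
- pipe_ring: Grey pipe offcut, 72 mm diameter, 56 mm high, loose bystander. Origin: centre of its underside.
Not all that is in view belongs to the job. Of the things that look like the dispenser, the larger one is meant. Leave any blue or orange look-alike of the bamboo_cup alone.

How it is judged:
On the way, in this order (a step that is already met when the one before it is completed fails the run):
1. the cup stands upright on the table under the spout, let go, with the plunger still up (horizontal distance between bamboo_cup and spout below 0.017 m and height (world z) of bamboo_cup below 0.006 m and angle between bamboo_cup's own z axis and vertical below 0.1 rad and contact force between the fingers and bamboo_cup below 0.1 N and value of joint plunger below 0.003 m), for 0.2 s.
2. the plunger is pressed by the gripper onto its stop (within 0.7 mm of the 20 mm stroke) and kept there for 0.4 s, the cup under the spout (value of joint plunger above 0.0193 m and contact force between any of the fingers, the arm and dispenser above 5 N and horizontal distance between bamboo_cup and spout below 0.017 m and height (world z) of bamboo_cup below 0.006 m and angle between bamboo_cup's own z axis and vertical below 0.1 rad), for 0.4 s.
At the end, for the whole second after the job is handed in: The lowest ball lies in the cup, the cup stands still and upright on the table with its centre within 17 mm (in plan) of the spout, the other two balls are in the dispenser, and the plunger is up again (within 2 mm) (horizontal distance between bamboo_cup and spout below 0.017 m and height (world z) of bamboo_cup below 0.006 m and angle between bamboo_cup's own z axis and vertical below 0.1 rad and horizontal distance between ball_1_center and bamboo_cup below 0.024 m and z of ball_1_center in the frame of bamboo_cup between 0.008 and 0.04 m and z of each of ball_2_center, ball_3_center in the frame of dispenser above 0.12 m and horizontal distance between each of ball_2_center, ball_3_center and dispenser below 0.02 m and value of joint plunger below 0.002 m and linear speed of bamboo_cup below 0.02 m/s); the robot touches nothing.
It fails at once if the robot presses on the dispenser with more than 25 N (contact force between any of the fingers, the arm and dispenser above 25 N).
It fails at once if a second ball is let out of the magazine (z of any of ball_2_center, ball_3_center in the frame of dispenser below 0.115 m).
It fails at once if the cup is tipped by more than 35 degrees (angle between bamboo_cup's own z axis and vertical above 0.61 rad).
It fails at once if the beaker or the pipe ring is moved by more than 20 mm (distance of any of plastic_beaker, pipe_ring from where it was at the start of the episode above 0.02 m).
It also fails if it takes over 70 s, if anything falls off the work surface, if the arm or the gripper's body presses on something with over 40 N, if the wrist force passes 120 N, or if a joint passes its speed limit or range.

ROBOT

A 6-joint arm with a two-finger parallel gripper is mounted at the origin on a cart in front of the work surface, level with it; the furniture and walls round the work are solid. World frame = base frame: x ahead of the robot, y to its left, z up, the work surface at z = 0. Lengths are in m, angles in rad, forces in N, time in s.
With the tool pointing down it reaches from about 0.275 to 0.875 m from the base axis. Payload 12.5 kg.
Tool frame: the origin (TCP) lies at the very end of the fingers, on their centre line; the grasp point (between the pads) lies 19 mm behind it; z points along the fingers, y is the line along which they close (so a half turn about z gives the same grasp; the last joint's range is limited). The gripper opens to 85 mm and grips with 20 to 120 N. Pads are 22 mm wide; open, the fingers measure 114 mm over their backs; the gripper's body (76 mm by 85 mm) begins 54 mm behind the grasp point. The pads swing forward as they close: fully open they stand 13 mm farther back than shut.
Start: joints at [-1.19, 0.351, 1.652, -0, 1.139, -0.085], TCP at [0.247, -0.491, 0.231] pointing down, gripper open.
Joint ranges: [-2.75, 2.75], [-0.79, 2.1], [0.01, 2.65], [-1.57, 4.71], [0.07, 3.14], [-2.87, 2.87]. Speed limits (rad/s): [2.22, 2.22, 2.79, 3.14, 3.14, 3.14].

INTERFACE

Orientations are given as a 3x3 rotation matrix whose columns are the frame's x, y, z axes.
In Python, from bench import manip gives the robot as it stands. Calls block until the motion is done:
- manip.move_ptp(position, orientation): joint-space move of the TCP to a pose.
- manip.move_l(position, attitude=None, max_speed=0.15): straight line of the TCP; attitude=None keeps the orientation; max_speed is the mean speed in m/s.
- manip.move_j(angles): joint-space move.
- manip.set_gripper(opening, effort=None): opening from 0.0 (shut) to 1.0 (fully open); effort is the grip in N (None keeps the last); returns when the fingers have stopped.
- manip.dwell(seconds).
- manip.inverse_kinematics(position, orientation): joint angles nearest the present ones, or None.
- manip.grab_frame(name): name is "side" or "top"; returns (picture, depth): 480x640x3 uint8, red, green, blue; 480x640 float32, m along the optical axis (not along the pixel's ray), 0 where there is no reading.
- manip.get_calibration(name): a dict with "camera_matrix" (3x3 intrinsics, pixels), "R" (3x3) and "t" (3): a world point X has camera coordinates R X + t. Camera axes: x right, y down, z forward; pixel columns grow to the right and rows downward; lengths in m; the calibration is good to about 2 mm. A picture is of the moment at which its call begins. get_calibration takes no time and is no camera call.
A pose or a line that the arm cannot do raises manip.Unreachable and nothing moves.
- manip.sign_off(): hands the job in; it is judged then, once.
Trained networks look in the newest picture that a camera, given by its name, has taken for a name from the list of things; names that differ only in an ending like _2 or _b are one class to them, and where a whole thing is asked for, a point or a joint stands for the part that bears it (a point fixed in the world has none). Each returns a list of dicts, best first, with "confidence" (0 to 1); they miss things now and then, are a little off and sometimes report something else, mostly with a low value. They report only what shows in the picture. A call takes as long as a camera call. They do not tell look-alikes from the thing itself.
- manip.look_for(camera, name): "at" ([x, y, z] in m, in world coordinates, good to about 4 mm: the middle of the surface that is visible of it).
Readings, each from a call of its own:
- manip.current_time(): time.
- manip.current_qpos(): joint angles.
- manip.current_joint_vel(): joint speeds.
- manip.current_joint_torque(): joint torques, N m.
- manip.current_ee_pos(): TCP position.
- manip.current_tcp_rot(): TCP orientation.
- manip.current_force(): force on the tool from outside, world axes, zero at the start.
- manip.current_ft_torque(): the same for the moment, N m.
- manip.current_grip_width(): opening from 0.0 (shut) to 1.0 (fully open).
- manip.current_grip_force(): force on a finger pad.
Only numpy, scipy, OpenCV 4.12 (cv2) and the standard library are available. Lean on these libraries where they do the work, as an engineer would, in place of code of your own. Each camera call takes 0.05 s, during which the arm holds its last target. There are 200 camera calls.

## Working session

There is one attempt and no reset: what is moved stays moved. The work goes in short steps, each a Python script; the robot and the scene stay as the last script left them, time stands still between calls to the robot, and variables do not carry over. Pictures are saved under pics/ and viewed, at most 10 in all, crops included, and the job is handed in when it is done.

```bash
mkdir -p pics
python3 - <<'E'
from bench import manip
import cv2,numpy as np
for c in("side","top"):
    p,d=manip.grab_frame(c); cv2.imwrite(f"pics/{c}0.png",p[:,:,::-1]); np.savez(f"{c}0.npz",p=p,d=d)
    k=manip.get_calibration(c); print(c,(-k["R"].T@k["t"]).round(3),k["R"].round(2).tolist(),k["camera_matrix"][0][0])
    for n in("dispenser","bamboo_cup","knob_axis","spout","plunger","plastic_beaker","pipe_ring","ball_2_center"):
        try: print(n,[(np.round(r["at"],3).tolist(),round(r["confidence"],2)) for r in manip.look_for(c,n)])
        except Exception as e: print(n,e)
E
```

```text
side [1.426 0.786 0.951] [[-0.76, 0.65, 0.01], [0.35, 0.42, -0.84], [-0.55, -0.63, -0.54]] 612.8663114933789
dispenser [([0.657, 0.016, 0.102], 0.89), ([0.562, 0.168, 0.07], 0.89), ([0.637, 0.001, 0.225], 0.51)]
bamboo_cup [([0.559, -0.22, 0.041], 0.79), ([0.471, -0.226, 0.044], 0.66), ([0.353, -0.227, 0.044], 0.62)]
knob_axis [([0.565, 0.167, 0.07], 0.85), ([0.657, 0.016, 0.105], 0.67)]
spout [([0.562, 0.166, 0.07], 0.98), ([0.651, 0.016, 0.104], 0.76)]
plunger [([0.639, 0.003, 0.227], 0.69), ([0.546, 0.157, 0.148], 0.6)]
plastic_beaker [([0.555, -0.486, 0.045], 0.71), ([0.757, -0.163, 0.058], 0.69), ([0.658, 0.017, 0.104], 0.59)]
pipe_ring [([0.469, -0.224, 0.046], 0.63), ([0.557, -0.489, 0.043], 0.61)]
ball_2_center [([0.656, 0.017, 0.102], 0.3)]
top [ 0.427 -0.172  1.23 ] [[-0.01, -1.0, 0.01], [-0.99, 0.01, -0.12], [0.12, -0.01, -0.99]] 498.48733327931427
dispenser [([0.614, -0.019, 0.142], 0.76), ([0.532, 0.139, 0.092], 0.58)]
bamboo_cup [([0.457, -0.238, 0.012], 0.97), ([0.344, -0.233, 0.008], 0.83), ([0.552, -0.23, 0.011], 0.66)]
knob_axis [([0.617, -0.017, 0.144], 0.76), ([0.529, 0.138, 0.094], 0.65)]
spout [([0.612, -0.017, 0.143], 0.78), ([0.53, 0.141, 0.09], 0.63)]
plunger [([0.633, -0.002, 0.228], 0.77), ([0.54, 0.157, 0.145], 0.51)]
plastic_beaker [([0.756, -0.174, 0.032], 0.98)]
pipe_ring [([0.555, -0.512, 0.052], 0.73)]
ball_2_center []
```

View pics/top0.png

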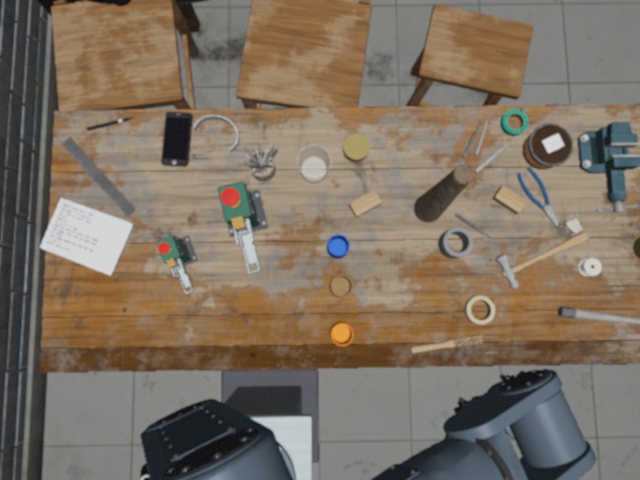

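View pics/side0.png

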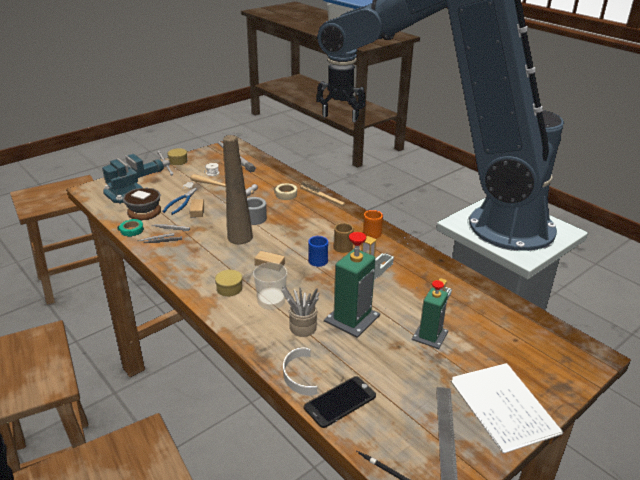

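Top view: the bamboo cup is at px (340,287), between the blue cup (338,246) and the orange one (342,334). The large dispenser has its knob at (231,197), and its chute runs to about (252,270). The side view agrees. Next I'll fit exact poses from depth.

```bash
cat > h.py <<'E'
from bench import manip
import numpy as np,cv2
def cloud(c,p,d):
    k=manip.get_calibration(c);K=k["camera_matrix"];v,u=np.nonzero(d>0);z=d[v,u]
    P=np.c_[(u-K[0][2])/K[0][0]*z,(v-K[1][2])/K[1][1]*z,z]
    return (P-k["t"])@k["R"],p[v,u].astype(int)
def rot(yaw,tilt):  # tool z heads along yaw, pointing 'tilt' below horizontal; closing axis y horizontal
    z=np.array([np.cos(yaw)*np.cos(tilt),np.sin(yaw)*np.cos(tilt),-np.sin(tilt)])
    y=np.array([-np.sin(yaw),np.cos(yaw),0]); return np.c_[np.cross(y,z),y,z]
def circ(P):
    A=np.c_[2*P[:,:2],np.ones(len(P))];s=np.linalg.lstsq(A,(P[:,:2]**2).sum(1),rcond=None)[0]
    return s[:2].round(4),round(float(np.sqrt(s[2]+s[:2]@s[:2])),4)
E
python3 - <<'E'
from h import *
C={}
for c in("side","top"):
    f=np.load(c+"0.npz");X,col=cloud(c,f["p"],f["d"]);print(c)
    n=lambda m:X[m]
    near=np.hypot(X[:,0]-.62,X[:,1])<.17
    r,g,b=col.T
    red=near&(r>130)&(g<70)&(b<70)&(X[:,2]>.19)
    R=X[red];print("red",len(R),R.mean(0).round(4),np.percentile(R[:,2],[5,50,95]).round(4));T=R[R[:,2]>np.percentile(R[:,2],50)-.003];print(cv2.minEnclosingCircle(T[:,:2].astype(np.float32)),T.mean(0))
    G=X[near&(g>r+15)&(abs(X[:,2]-.17)<.006)];print("greentop",len(G),cv2.minAreaRect((G[:,:2]*1000).astype(np.float32)) if len(G) else 0, G[:,2].mean())
    H=X[near&(abs(X[:,2]-.095)<.012)&~((g>r+15))&(X[:,0]<.58)&(X[:,1]<.01)&(X[:,1]>-.12)];print("chute",len(H),cv2.minAreaRect((H[:,:2]*1000).astype(np.float32)) if len(H)>3 else 0,H[:,2].mean())
    Cu=X[(np.hypot(X[:,0]-.457,X[:,1]+.232)<.045)&(X[:,2]>.055)&(X[:,2]<.075)]
    print("cup",len(Cu),cv2.minEnclosingCircle((Cu[:,:2]*1000).astype(np.float32)),Cu[:,2].max(),cv2.minAreaRect((Cu[:,:2]*1000).astype(np.float32)))
for tilt in(20,30,40,50):
  for yaw in(-30,-15,0,15,30,45,60,75,90):
    o=rot(np.radians(yaw),np.radians(tilt))
    q=[manip.inverse_kinematics(np.array(p)+o[:,2]*.019,o) for p in((.457,-.235,.042),(.505,-.05,.042),(.42,-.08,.06))]
    print(tilt,yaw,[None if a is None else np.round(a,1).tolist() for a in q])
E
```

```text
side
red 138 [0.6375 0.0007 0.2303] [0.2279 0.2304 0.2325]
((0.6353352069854736, -0.0006619465420953929), 0.020688427612185478) [6.37170391e-01 6.26397449e-04 2.30370142e-01]
greentop 462 ((640.1747436523438, 2.2950973510742188), (86.7289047241211, 59.55582046508789), 13.99537181854248) 0.1698691840753566
chute 170 ((526.0266723632812, -15.1795654296875), (95.40890502929688, 24.949371337890625), 29.509721755981445) 0.09306920212443227
cup 154 ((455.3974914550781, -232.4342041015625), 30.58095932006836) 0.06999430415642366 ((457.473876953125, -233.74990844726562), (58.761409759521484, 49.12234115600586), 48.493438720703125)
top
red 192 [ 0.6354 -0.0025  0.2302] [0.227  0.2303 0.233 ]
((0.6347599625587463, -0.0026793687138706446), 0.016581853851675987) [ 0.6355785  -0.00258709  0.23041401]
greentop 537 ((637.2404174804688, -2.9266624450683594), (79.35269165039062, 57.67735290527344), 12.276970863342285) 0.17014941726218416
chute 317 ((529.2705688476562, -26.720294952392578), (86.35059356689453, 26.69544792175293), 13.233919143676758) 0.09229885370280094
cup 120 ((454.5353088378906, -23
[... 3277 characters left out ...]
-0.3, 0.6, 2.3, 2.7, 0.4, 1.7], [-0.5, 0.5, 2.5, 2.6, 0.5, 1.7]]
50 15 [[-0.8, 0.6, 2.1, 1.5, 0.6, 2.2], [-0.4, 0.6, 2.3, 2.2, 0.5, 1.9], [-0.6, 0.5, 2.4, 2.1, 0.6, 1.9]]
50 30 [[-0.9, 0.7, 2.0, 1.2, 0.7, 2.2], [-0.5, 0.6, 2.2, 1.7, 0.6, 2.1], [-0.7, 0.5, 2.3, 1.6, 0.6, 2.0]]
50 45 [[-0.9, 0.7, 1.9, 1.0, 0.9, 2.2], [-0.5, 0.6, 2.1, 1.4, 0.7, 2.2], [-0.7, 0.5, 2.3, 1.3, 0.7, 2.1]]
50 60 [[-0.9, 0.7, 1.8, 0.8, 1.0, 2.2], [-0.5, 0.7, 2.0, 1.1, 0.8, 2.2], [-0.7, 0.6, 2.2, 1.0, 0.8, 2.1]]
50 75 [[-0.8, 0.8, 1.7, 0.6, 1.1, 2.1], [-0.5, 0.7, 1.9, 0.9, 0.9, 2.2], [-0.7, 0.6, 2.1, 0.8, 1.0, 2.1]]
50 90 [[-0.8, 0.8, 1.6, 0.5, 1.3, 2.1], [-0.5, 0.7, 1.8, 0.7, 1.1, 2.2], [-0.6, 0.6, 2.0, 0.6, 1.1, 2.1]]
```

```bash
cat >> h.py <<'E'
cup=np.array([.4545,-.2355,0]);spout=np.array([.501,-.0325,0]);knob=np.array([.636,-.001,.2304])
Y0=np.radians(13);T=np.radians(30)
hd=lambda y:np.array([np.cos(y),np.sin(y),0])
off=lambda y:hd(y)*.0208+np.array([0,0,.030])   # TCP relative to cup's underside
E
python3 - <<'E'
from h import *
y=np.radians(60);o=rot(y,T);g=cup+off(y)
manip.set_gripper(.85,40)
manip.move_ptp(g-.13*hd(y)+[0,0,.13],o)
manip.move_l(g-.13*hd(y),max_speed=.2)
manip.move_l(g,max_speed=.08)
print(manip.current_time(),manip.current_ee_pos(),g,manip.current_force())
p,d=manip.grab_frame("side");cv2.imwrite("pics/s1.png",cv2.resize(p[150:330,240:480,::-1],None,fx=3,fy=3))
E
```

```text
5.725 [ 0.4648139  -0.21781777  0.02996637] [ 0.4649     -0.21748667  0.03      ] [0.21111907 0.37437502 0.41760384]
```

View pics/s1.png

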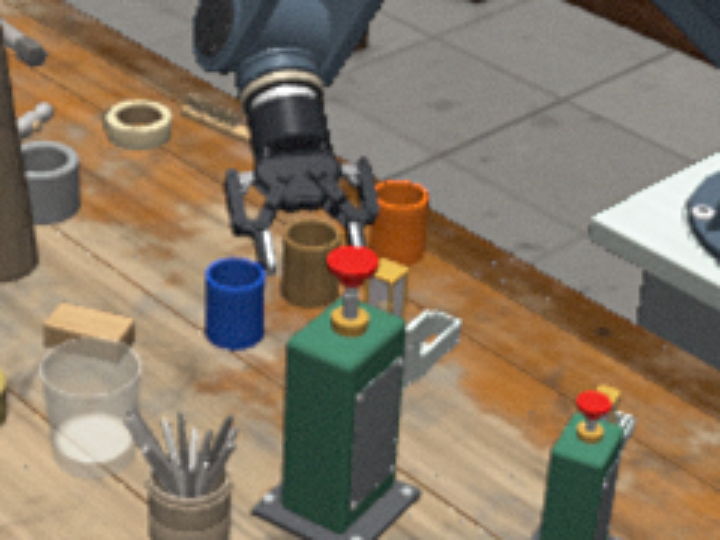

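The crop shows the cup at (312,262), upright between the open fingers (265,245 and 355,235). The blue and orange cups haven't been touched. Next I grip, lift, carry to the front of the spout and check.

Run:
```python
from h import *
y=np.radians(60)
manip.set_gripper(0.0,40);print(manip.current_grip_width(),manip.current_grip_force())
g=manip.current_ee_pos()
manip.move_l(np.array(g)+[0,0,.10],max_speed=.12)
f=spout-.13*hd(Y0)+off(Y0)
manip.move_l(f+[0,0,.10],rot(Y0,T),max_speed=.12)
manip.move_l(f+[0,0,.004],max_speed=.12)
print(manip.current_time(),manip.current_ee_pos(),manip.current_grip_width())
for c in("side","top"):
    p,d=manip.grab_frame(c);np.savez(c+"2.npz",p=p,d=d)
    print([(np.round(r["at"],3).tolist(),round(r["confidence"],2)) for r in manip.look_for(c,"bamboo_cup")])
    a=p[200:350,280:480] if c=="side" else p[170:370,180:380]
    cv2.imwrite(f"pics/{c}2.png",cv2.resize(a[:,:,::-1],None,fx=3 if c=="top" else 4,fy=3 if c=="top" else 4))
```

```text
0.609082399983283 41.358939916826785
9.7167 [ 0.39464475 -0.05717634  0.03435049] 0.6091348140050171
[([0.56, -0.222, 0.045], 0.79), ([0.394, -0.052, 0.054], 0.71), ([0.655, 0.015, 0.104], 0.62), ([0.353, -0.227, 0.042], 0.61)]
[([0.55, -0.229, 0.011], 0.7), ([0.63, 0.001, 0.229], 0.33)]
```

View pics/side2.png

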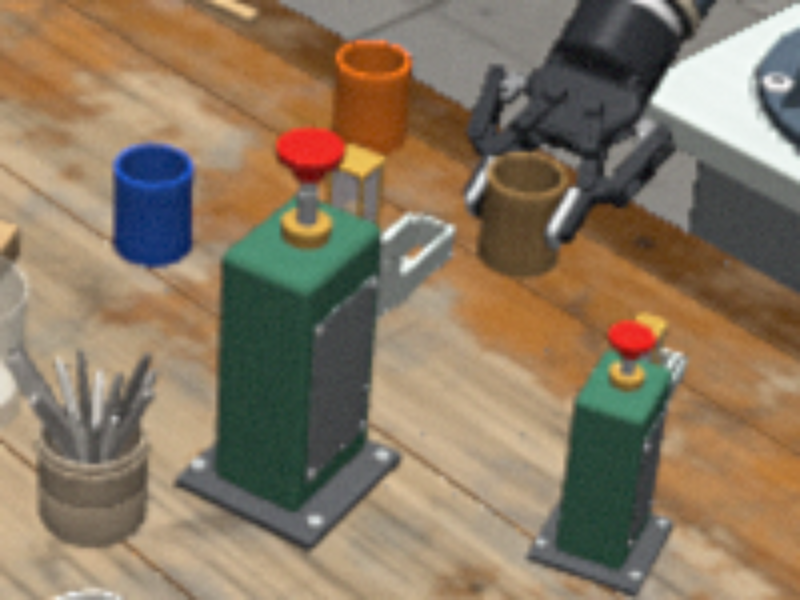

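View pics/top2.png

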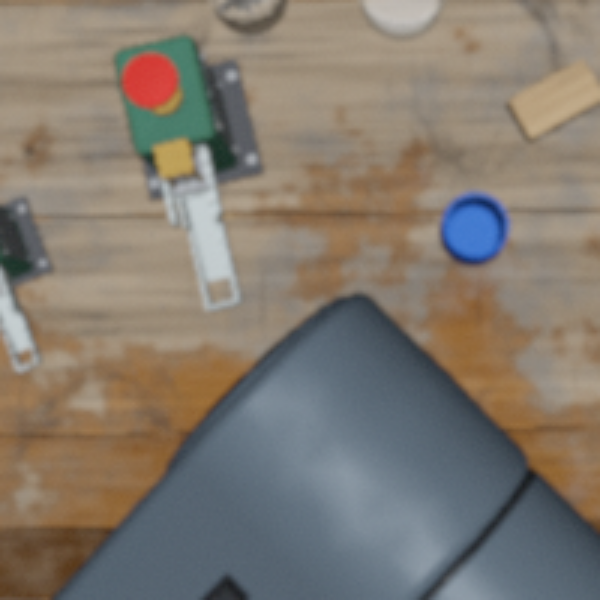

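The cup is held upright at (520,215) in the side crop, clear of the chute end (430,235). In the top view the arm hides it. Next I slide it in level and check its position before release.

Run:
```python
from h import *
f=np.load("side2.npz");X,c=cloud("side",f["p"],f["d"]);e=spout-.13*hd(Y0)
r,g,b=c.T
m=(np.hypot(*(X-e)[:,:2].T)<.05)&(r>b+25)&(X[:,2]>.02)
P=X[m];rim=P[P[:,2]>np.percentile(P[:,2],97)-.005]
print("expected",e.round(4),"rim",cv2.minEnclosingCircle((rim[:,:2]*1000).astype(np.float32)),P[:,2].max(),len(P))
manip.move_l(spout+off(Y0)+[0,0,.004],max_speed=.06)
print(manip.current_time(),manip.current_ee_pos(),manip.current_force())
p,d=manip.grab_frame("side");np.savez("side3.npz",p=p,d=d)
cv2.imwrite("pics/side3.png",cv2.resize(p[200:350,280:480,::-1],None,fx=4,fy=4))
```

```text
expected [ 0.3743 -0.0617  0.    ] rim ((376.2080383300781, -56.724220275878906), 31.708431243896484) 0.07453997251592849 461
12.2333 [ 0.52108088 -0.02787151  0.03391268] [-0.74161969 -0.11996467 -0.89663419]
```

View pics/side3.png

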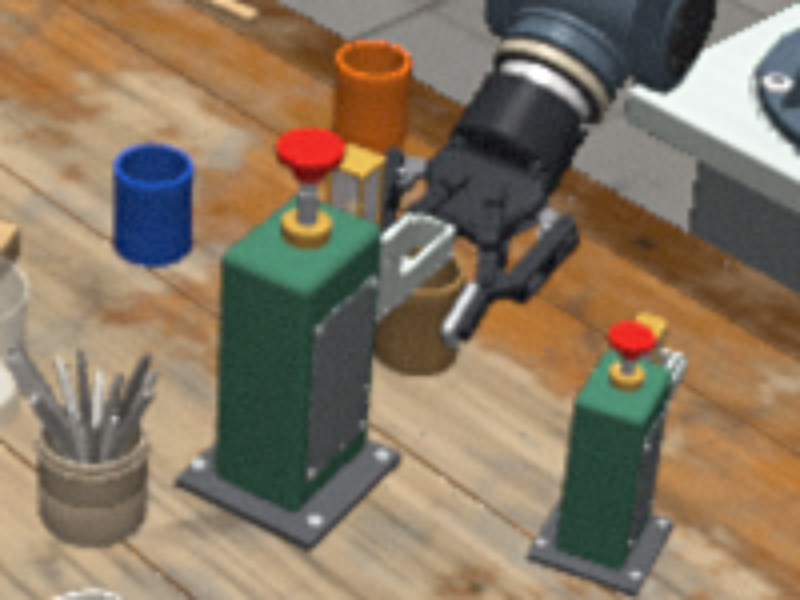

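The cup is under the chute at (420,315) in the crop, upright and level. Next: lower it, release, back off, and go above the knob with the fingers shut.

Run:
```python
from h import *
manip.move_l(spout+off(Y0)+[0,0,.0002],max_speed=.03)
print(manip.current_force())
manip.set_gripper(.85); manip.dwell(.3); print(manip.current_grip_force())
b=spout+off(Y0)-.14*hd(Y0)
manip.move_l(b,max_speed=.07); manip.dwell(.2)
manip.move_l(b+[0,0,.27],max_speed=.2)
manip.set_gripper(0.0)
o=rot(Y0,np.radians(90))
manip.move_ptp(knob+[0,0,.05],o)
manip.dwell(.3)
print(manip.current_time(),manip.current_ee_pos(),manip.current_force(),manip.current_qpos())
p,d=manip.grab_frame("side");np.savez("side4.npz",p=p,d=d)
cv2.imwrite("pics/side4.png",cv2.resize(p[180:330,280:480,::-1],None,fx=4,fy=4))
```

```text
[0.01659372 0.20256178 1.40249193]
0.0Traceback (most recent call last):
  File "<stdin>", line 7, in <module>
bench.Unreachable: the arm cannot follow that straight line within its joint ranges
```

Run:
```python
from h import *
print(manip.current_ee_pos())
b=spout+off(Y0)-.14*hd(Y0)
o=rot(Y0,np.radians(90))
manip.move_l(b+[0,0,.09],rot(Y0,np.radians(55)),max_speed=.15)
manip.move_ptp(b+[0,0,.28],o)
manip.set_gripper(0.0)
manip.move_ptp(knob+[0,0,.05],o)
manip.dwell(.3)
print(manip.current_time(),manip.current_ee_pos(),manip.current_force(),manip.current_qpos())
p,d=manip.grab_frame("side");np.savez("side4.npz",p=p,d=d)
cv2.imwrite("pics/side4.png",cv2.resize(p[180:330,280:480,::-1],None,fx=4,fy=4))
```

```text
[ 0.38493554 -0.059215    0.03004583]
23.4333 [ 0.63572101 -0.00132024  0.28108909] [ 0.08499042  0.39526736 -0.44122604] [-7.52801580e-02  4.67610947e-01  1.35306477e+00 -1.75625791e-05
  1.32005408e+00 -1.87251973e+00]
```

View pics/side4.png

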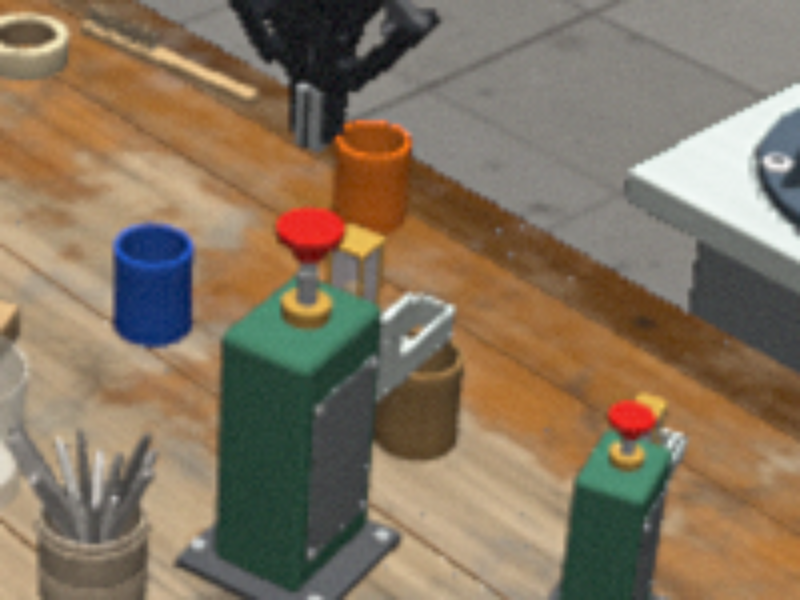

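The cup stands upright under the spout at (418,400), and the closed fingers are above the knob. Now the force-guided press.

Run:
```python
from h import *
manip.move_l(knob+[0,0,.008],max_speed=.08); manip.dwell(.2)
F=lambda:np.mean([manip.current_force()[2] for _ in range(4)])
f0=F(); z=knob[2]+.008; zc=None; log=[]
while z>.190:
    s=.001 if zc is None or zc-z<.0165 else .0003
    z-=s; manip.move_l([knob[0],knob[1],z],max_speed=.02); manip.dwell(.04)
    f=F()-f0; a=manip.current_ee_pos()[2]; log.append((round(a*1000,2),round(f,1)))
    if zc is None and f>2: zc=z
    if f>15: break
print(log,manip.current_time())
manip.dwell(1.0); print("hold",F()-f0,manip.current_ee_pos())
manip.move_l(knob+[0,0,.06],max_speed=.08)
o=manip.current_tcp_rot()
manip.dwell(.3)
for c in("side","top"):
    p,d=manip.grab_frame(c);np.savez(c+"5.npz",p=p,d=d)
    if c=="side":cv2.imwrite("pics/side5.png",cv2.resize(p[180:330,280:480,::-1],None,fx=4,fy=4))
print(manip.current_time())
```

```text
[(np.float64(237.41), np.float64(0.7)), (np.float64(236.36), np.float64(0.2)), (np.float64(235.36), np.float64(0.2)), (np.float64(234.39), np.float64(-0.1)), (np.float64(233.35), np.float64(-0.0)), (np.float64(232.35), np.float64(1.4)), (np.float64(231.36), np.float64(0.3)), (np.float64(230.36), np.float64(-0.3)), (np.float64(229.64), np.float64(2.7)), (np.float64(228.62), np.float64(4.6)), (np.float64(227.53), np.float64(3.5)), (np.float64(226.51), np.float64(4.5)), (np.float64(225.5), np.float64(5.8)), (np.float64(224.55), np.float64(5.2)), (np.float64(223.59), np.float64(6.0)), (np.float64(222.67), np.float64(5.9)), (np.float64(221.64), np.float64(5.9)), (np.float64(220.7), np.float64(6.4)), (np.float64(219.73), np.float64(6.0)), (np.float64(218.77), np.float64(6.7)), (np.float64(217.82), np.float64(7.4)), (np.float64(216.85), np.float64(7.9)), (np.float64(215.89), np.float64(6.9)), (np.float64(214.91), np.float64(9.1)), (np.float64(213.98), np.float64(8.1)), (np.float64(213.01), np.float64(8.2)), (np.float64(212.78), np.float64(9.3)), (np.float64(212.55), np.float64(9.8)), (np.float64(212.27), np.float64(9.4)), (np.float64(211.97), np.float64(10.2)), (np.float64(211.68), np.float64(10.5)), (np.float64(211.4), np.float64(9.0)), (np.float64(211.11), np.float64(10.2)), (np.float64(210.82), np.float64(10.5)), (np.float64(210.55), np.float64(10.7)), (np.float64(210.27), np.float64(11.3)), (np.float64(209.95), np.float64(10.8)), (np.float64(209.71), np.float64(10.1)), (np.float64(209.51), np.float64(11.8)), (np.float64(209.5), np.float64(13.9)), (np.float64(209.48), np.float64(14.9)), (np.float64(209.44), np.float64(17.6))] 36.6083
hold 17.993725710472074 [ 0.63624381 -0.00100355  0.20942321]
39.1917
```

View pics/side5.png

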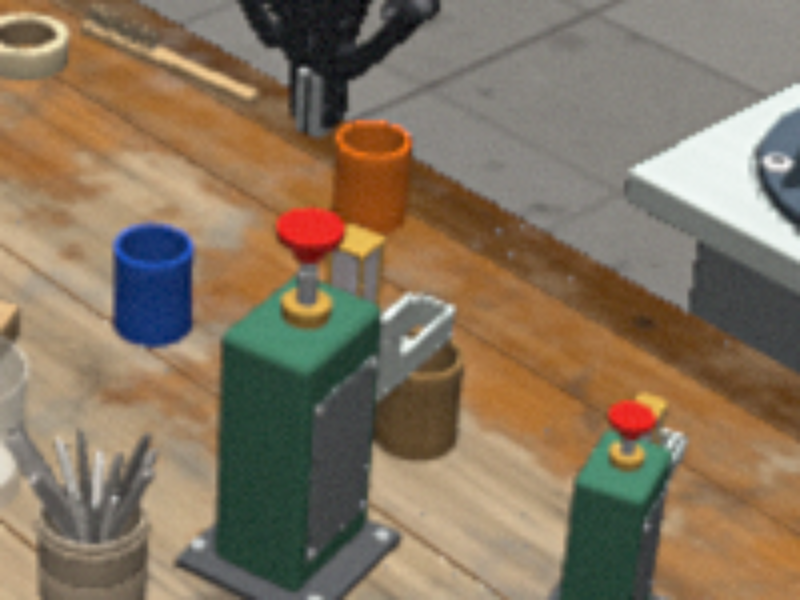

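```bash
python3 -c "
from bench import manip
for c in('side','top'): print([(r['at'],r['confidence']) for r in manip.look_for(c,'ball_1_center')])
print(manip.sign_off())"
```

```text
[]
[]
the job is handed in; nothing more can be done
None
```

I handed the job in at about 39 s: the cup stands released and upright under the spout, and I pressed the knob once onto its stop, held it there for about 1 s at about 18 N, and let it spring back up. I couldn't confirm the ball is in the cup or that the other two are still in the magazine, because neither camera could see the balls.

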